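Pack the sampling carrier

TASK

Pack the grey sampling carrier at the right of the bench: stand the two tall sample bottles in its two small square cells (either bottle in either one), the jar with the orange cap in the large square cell, and the measuring cylinder in the round cell. Each must stand upright on its cell's floor and be let go. The two short vials look much like the bottles but are not part of this kit: leave them standing where they are.

Things in the scene. Friction and masses are not known exactly. Their poses are not given: they have to be found in the camera images.
- bottle_1: tall white plastic sample bottle with ribbed screw cap, standing loose: 38 mm diameter, 84 mm tall in all (cap from 64 mm up, also 38 mm across). Origin at the centre of its underside, z up. The two bottles are interchangeable. (The small bottle behind them that is joined to the pump by a tube, and those in the bag or far left, are fixed equipment.)
- bottle_2: tall white plastic sample bottle with ribbed screw cap, standing loose: 38 mm diameter, 84 mm tall in all (cap from 64 mm up, also 38 mm across). Origin at the centre of its underside, z up. The two bottles are interchangeable. (The small bottle behind them that is joined to the pump by a tube, and those in the bag or far left, are fixed equipment.)
- jar: round white jar with an overhanging orange screw cap, standing loose: body 48 mm in diameter, cap 54 mm in diameter from 80 to 106 mm up, a smaller boss on top to 114 mm. Origin at the centre of its underside, z up.
- cylinder: translucent measuring cylinder with a hexagonal foot, standing loose: foot 36 x 42 mm and 10 mm thick, tube 30 mm in diameter, 122 mm tall in all. Origin at the centre of its underside, z up. Low fixed things (pen, disc filter, screwdriver) lie among the loose ones; fixed equipment up to 125 mm high begins 60 mm or more beyond the centres of the rear ones (+x).
- vial_1: short white vial, a look-alike of the sample bottles but only 31 mm in diameter and 47 mm tall, standing loose. Not part of the kit: to be left alone. Origin at the centre of its underside.
- vial_2: short white vial, a look-alike of the sample bottles but only 31 mm in diameter and 47 mm tall, standing loose. Not part of the kit: to be left alone. Origin at the centre of its underside.
- cell_small_1: small white square cell on the carrier, open above, inside 54 x 54 mm, outside 60 x 60 mm, walls 28 mm high and 3 mm thick, inner floor 3 mm above its underside. One of two equal ones, each for one sample bottle. Fixed. Origin at the centre of its underside, z up, x and y along the carrier's sides.
- cell_small_2: small white square cell on the carrier, open above, inside 54 x 54 mm, outside 60 x 60 mm, walls 28 mm high and 3 mm thick, inner floor 3 mm above its underside. One of two equal ones, each for one sample bottle. Fixed. Origin at the centre of its underside, z up, x and y along the carrier's sides.
- cell_large: large white square cell on the carrier, open above, inside 70 x 70 mm, outside 76 x 76 mm, walls 28 mm high and 3 mm thick, inner floor 3 mm above its underside, for the jar. Fixed. Origin at the centre of its underside, z up, x and y along the carrier's sides. The four cells stand two by two, 90 mm apart, in any order, on the carrier: a low grey tray 186 x 186 mm with a 14 mm rim, fixed to the bench, its base 5 mm thick.
- cell_round: round white cell on the carrier, open above, inside 60 mm in diameter, outside 66 mm, wall 28 mm high and 3 mm thick, inner floor 3 mm above its underside, for the measuring cylinder. Fixed. Origin at the centre of its underside, z up, x and y along the carrier's sides.
Things that resemble listed ones, but are neither listed nor needed, are in the scene too. What is shaped like the cylinder but purple is not meant.

How it is judged:
By the outcome, as a careful person would: the job done as asked, in the order asked, and still so for the second after the job is handed in, with the robot touching nothing.
It also fails if it takes over 112 s, if anything falls off the work surface, if the arm or the gripper's body presses on something with over 40 N, if the wrist force passes 120 N, or if a joint passes its speed limit or range.

ROBOT

A 7-joint arm with a two-finger parallel gripper is mounted at the origin on a cart in front of the work surface, level with it; the furniture and walls round the work are solid. World frame = base frame: x ahead of the robot, y to its left, z up, the work surface at z = 0. Lengths are in m, angles in rad, forces in N, time in s.
With the tool pointing down it reaches from about 0.4 to 0.875 m from the base axis. Payload 4.4 kg.
Tool frame: the origin (TCP) lies midway between the tips of the shut fingers; the grasp point (between the pads) lies 19 mm behind it; z points along the fingers, y is the line along which they close (so a half turn about z gives the same grasp; the last joint's range is limited). The gripper opens to 85 mm and grips with 20 to 120 N. Pads are 22 mm wide; open, the fingers measure 114 mm over their backs; the gripper's body (76 mm by 85 mm) begins 54 mm behind the grasp point. The pads swing forward as they close: fully open they stand 13 mm farther back than shut.
Start: joints at [1.217, 0.628, 0.038, 1.517, -0.027, 0.996, -0.02], TCP at [0.185, -0.623, 0.231] pointing down, gripper open.
Joint ranges: [-3.06, 3.06], [-0.37, 2.12], [-1.25, 1.32], [0.18, 2.47], [-1.1, 4.24], [0.23, 1.98], [-2.94, 2.94]. Speed limits (rad/s): [2.57, 2.57, 3.14, 3.14, 3.14, 3.14, 3.14].

INTERFACE

Orientations are given as a unit quaternion [x, y, z, w].
In Python, from rig import status, eyes, finish_job gives the robot as it stands.
- The arm moves only by the shell command python3 -m crank 'ROWS' [FORCE]. ROWS is text: rows parted by semicolons, each of 5 numbers parted by spaces: the finger opening in mm, from 0 to 85.4, then the shift along the tool's x, y, z in mm, then the turn about the tool's z in rad. A call has 1 to 20 rows; each row is the pose to reach, as a shift and turn from the pose commanded when the call began, along the tool's axes at that moment; what a row does not reach only later rows make up. A row lasts 1/8 s, in which the tool goes at most 62.5 mm and 10.7 degrees, less where a joint would pass 70% of its speed; a pose out of reach is approached as far as the arm can. A call with a gripper value outside its range is refused whole. The fingers move at their own pace and stop on an object; FORCE is the grip in N (left out, the last holds). Time passes only in rows, so rows that repeat a pose let the fingers close. It gives the time, the measured TCP pose, the force, the opening and the grip force at its end, in the units of the state.
- status.sense(): the state, without advancing time (a new reading comes with each control period).
- eyes.get_image(name): name is "scene" or "side" or "wrist"; returns a dict with "img" (400x640x3 uint8, red, green, blue), "vfov" (degrees; the focal length in pixels is half the picture's height over the tangent of half this angle, whatever the lens; pixels are square), "cx", "cy" (the principal point, pixels), "distortion" ([k1, k2, p1, p2, k3] as OpenCV has them; the pictures are not rectified), "world_to_cam" (4x4, takes a point from world to camera coordinates); the wrist camera has in their place "mount" (4x4, takes a point from camera to tool coordinates, whose origin is the TCP and whose axes are the flange's). Camera axes: x right, y down, z forward; pixel columns grow to the right and rows downward; lengths in m; the calibration is good to about 2 mm. A picture is of the moment at which its call begins: read the wrist's pose just before it. There is no depth.
- finish_job(): hands the job in; it is judged then, once.
The state is a dict: "time": time; "joint_pos": joint angles; "joint_vel": joint speeds; "effort": joint torques, N m; "tcp_pos": TCP position; "eef_rot": TCP orientation; "force": force on the tool from outside, world axes, zero at the start; "ft_torque": the same for the moment, N m; "width": finger opening in m; "gripper_force": force on a finger pad.
Only numpy, scipy, OpenCV 4.12 (cv2) and the standard library are available. Lean on these libraries where they do the work, as an engineer would, in place of code of your own. Each camera call takes 0.05 s, during which the arm holds its last target. There are 200 camera calls.

## Working session

There is one attempt and no reset: what is moved stays moved. The work goes in short steps, Python scripts to look and compute and a shell command to move; the robot and the scene stay as the last step left them, time stands still between calls to the robot, and variables do not carry over. Pictures are saved under pics/ and viewed, at most 14 in all, crops included, and the job is handed in when it is done.

```bash
ls; mkdir -p pics
cat > h.py <<'E'
import numpy as np, cv2
from rig import status, eyes
from scipy.spatial.transform import Rotation as R
def K(d):
    f=200/np.tan(np.radians(d["vfov"])/2); return np.array([[f,0,d["cx"]],[0,f,d["cy"]],[0,0,1.]])
def grab(n):
    s=status.sense(); d=eyes.get_image(n)
    if "world_to_cam" in d: T=np.linalg.inv(np.array(d["world_to_cam"]))
    else:
        W=np.eye(4); W[:3,:3]=R.from_quat(s["eef_rot"]).as_matrix(); W[:3,3]=s["tcp_pos"]; T=W@np.array(d["mount"])
    d["T"]=T; return d
def onplane(d,uv,z):
    p=cv2.undistortPoints(np.array(uv,float).reshape(-1,1,2),K(d),np.array(d["distortion"],float))[:,0]
    r=np.c_[p,np.ones(len(p))]@d["T"][:3,:3].T; o=d["T"][:3,3]
    return o+r*((z-o[2])/r[:,2])[:,None]
def proj(d,P):
    M=np.linalg.inv(d["T"]); q=cv2.projectPoints(np.array(P,float).reshape(-1,1,3),cv2.Rodrigues(M[:3,:3])[0],M[:3,3],K(d),np.array(d["distortion"],float))[0]
    return q[:,0]
def save(n,img): cv2.imwrite("pics/"+n,cv2.cvtColor(img,cv2.COLOR_RGB2BGR))
E
python3 - <<'E'
from h import *
import pickle
print(status.sense())
for n in("scene","side","wrist"):
    d=grab(n); pickle.dump(d,open(n+".pkl","wb")); save(n+"0.png",d["img"]); print(n,d["T"].round(3).tolist(),d["vfov"])
E
```

```text
pics
{'time': 0.0, 'joint_pos': array([ 1.21717917,  0.62936221,  0.03844618,  1.51836039, -0.02701343,
        0.99630336, -0.02002255]), 'joint_vel': array([-0.00027778, -0.00055427, -0.00137687,  0.00089815,  0.00038213,
       -0.00016497,  0.00058868]), 'effort': array([-2.45487254e-04, -5.63393962e+01,  1.22625601e+00, -1.93439966e+01,
        1.09964266e-02,  1.05837313e-02,  2.24612307e-05]), 'tcp_pos': array([ 0.18436078, -0.6226552 ,  0.23038118]), 'eef_rot': array([ 9.89664940e-01,  1.43395922e-01, -1.45879301e-04, -9.46446768e-04]), 'force': array([ 0.04485106, -0.82298545, -0.53358417]), 'ft_torque': array([ 5.88250096e-02, -3.17265684e-02,  7.42216052e-05]), 'gripper_force': 0.0, 'width': 0.08564738914495397}
scene [[0.676, -0.459, 0.576, 0.015], [-0.736, -0.437, 0.516, -0.39], [0.015, -0.774, -0.634, 0.58], [0.0, 0.0, 0.0, 1.0]] 54.37033044950586
side [[-0.982, 0.101, -0.159, 0.72], [0.189, 0.557, -0.809, 0.989], [0.007, -0.824, -0.566, 0.695], [0.0, 0.0, 0.0, 1.0]] 45.49912917295326
wrist [[0.284, -0.925, -0.253, 0.249], [-0.959, -0.274, -0.074, -0.604], [-0.001, 0.263, -0.965, 0.373], [0.0, 0.0, 0.0, 1.0]] 63.358225619263344
```

View pics/scene0.png

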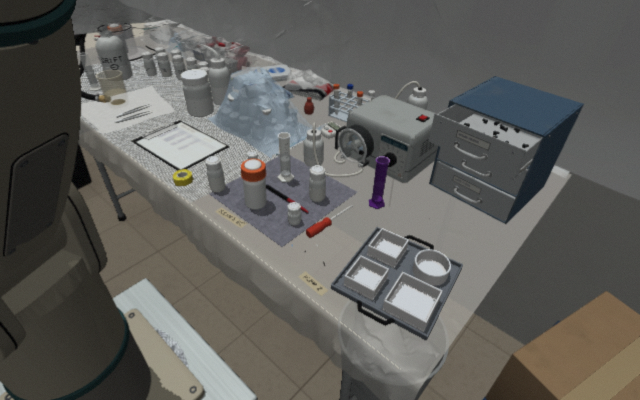

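View pics/side0.png

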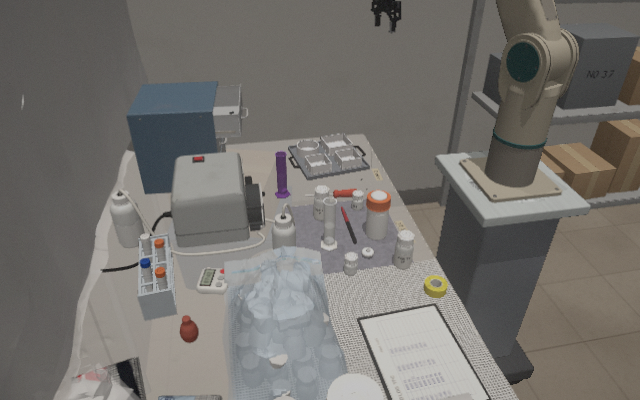

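View pics/wrist0.png

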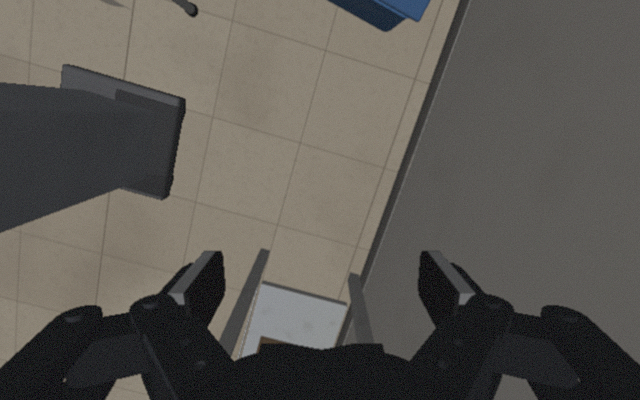

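The scene picture shows the bottles at (216,174) and (318,184), the jar at (255,184), the cylinder at (285,158), the vials at (294,213) and (252,157), and the carrier at (400,280). The side picture shows the bottles at (404,250) and (322,203), the jar at (377,215), the cylinder at (329,225), and the vials at (358,199) and (351,263). The wrist camera sees only floor. Enlarged crops next.

Run:
```python
from h import *
import pickle
d=pickle.load(open("scene.pkl","rb"));save("sc1.png",cv2.resize(d["img"][120:240,200:360],None,fx=5,fy=5,interpolation=cv2.INTER_CUBIC))
d=pickle.load(open("side.pkl","rb"));save("sd1.png",cv2.resize(d["img"][170:290,270:430],None,fx=5,fy=5,interpolation=cv2.INTER_CUBIC))
d=pickle.load(open("scene.pkl","rb"));save("sc2.png",cv2.resize(d["img"][225:345,320:480],None,fx=5,fy=5,interpolation=cv2.INTER_CUBIC))
```

```text
(no output)
```

View pics/sc1.png

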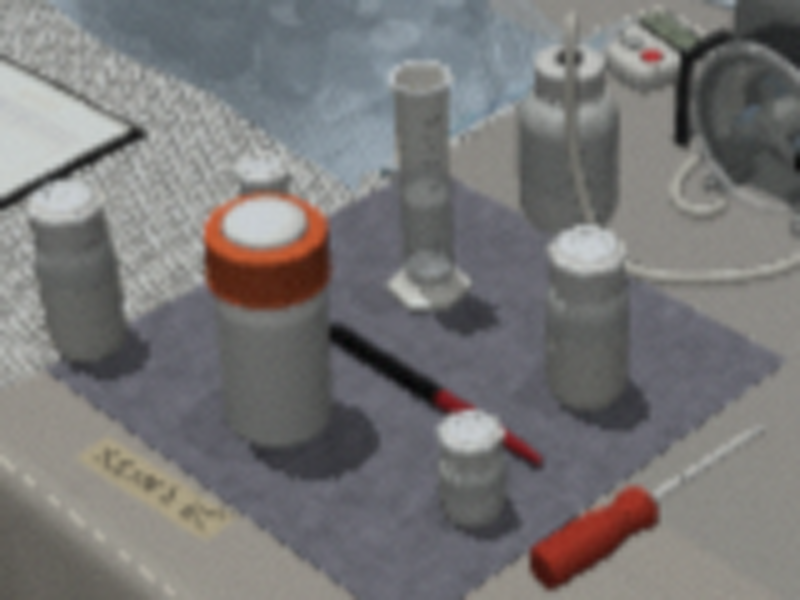

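View pics/sd1.png

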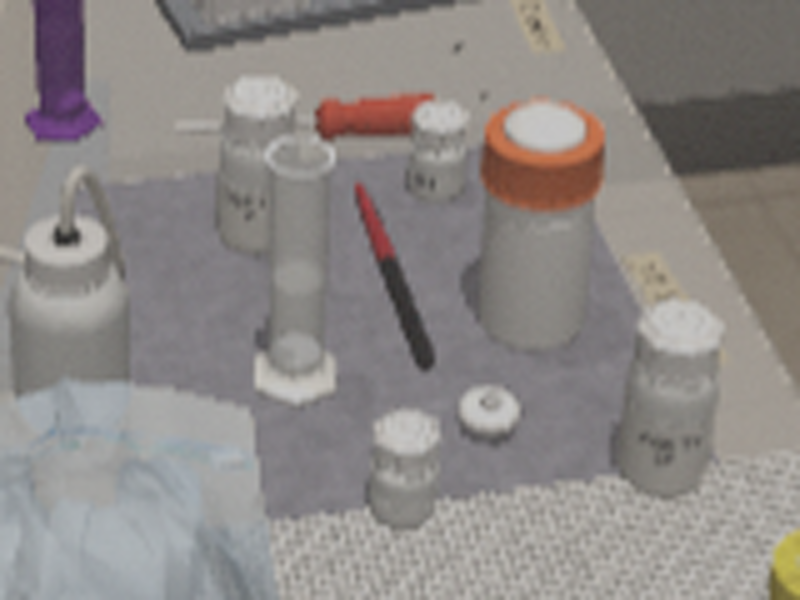

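View pics/sc2.png

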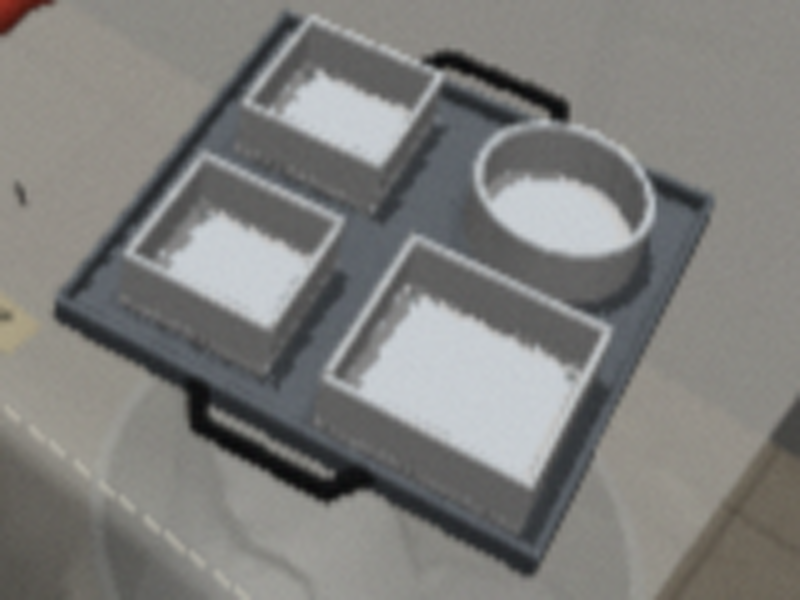

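The crops show two tall bottles (scene crop (66,197) and (588,247)), each with a body and cap about 84 mm tall. The shorter, narrower vials are at (471,430) and (263,167). The jar boss is at (264,222) and the translucent cylinder at (421,76). The tube-connected bottle at (568,140) and the purple cylinder are excluded. On the carrier, the small cells are at the left, the large one at (470,360) and the round one at (565,190). Triangulating next.

Run:
```python
from h import *
import pickle
A=pickle.load(open("scene.pkl","rb"));B=pickle.load(open("side.pkl","rb"))
c=lambda p,o:(np.array(p,float)+.5)/5+o-.5
for n,a,b,z in [("botA",(66,197),(682,325),.084),("botB",(588,247),(262,98),.084),("jar",(264,222),(545,127),.114),("cyl",(421,76),(301,156),.122),("vial1",(471,430),(441,116),.047),("vial2",(263,167),(407,430),.047)]:
    a=c(a,(200,120)).reshape(1,2);b=c(b,(270,170)).reshape(1,2)
    P=onplane(A,a,z)[0];Q=onplane(B,b,z)[0]
    # triangulate
    o1,o2=A["T"][:3,3],B["T"][:3,3];r1=P-o1;r2=Q-o2
    t=np.linalg.lstsq(np.c_[r1,-r2],o2-o1,rcond=None)[0]
    print(n,P[:2].round(4),Q[:2].round(4),((o1+t[0]*r1+o2+t[1]*r2)/2).round(4))
for n,q in [("large",[(415,235),(612,325),(532,490),(322,375)]),("near",[(208,150),(348,215),(270,328),(125,252)]),("far",[(310,15),(443,75),(380,168),(242,102)]),("round",[(475,188),(656,195),(565,122),(565,258)])]:
    P=onplane(A,[c(p,(320,225)) for p in q],.033)[:,:2]
    print(n,P.mean(0).round(4),np.linalg.norm(P-np.roll(P,-1,0),axis=1).round(3),P.round(3).tolist())
    print(np.degrees(np.arctan2(*(P[1]-P[0])[::-1])).round(1))
s=status.sense();print(R.from_quat(s["eef_rot"]).as_matrix().round(3))
```

```text
botA [0.4054 0.2812] [0.4052 0.2821] [0.4053 0.2816 0.0837]
botB [0.5406 0.0831] [0.5417 0.0882] [0.5416 0.0848 0.0822]
jar [0.4279 0.1654] [0.4342 0.1765] [0.4319 0.1705 0.1096]
cyl [0.5479 0.1953] [0.545  0.1901] [0.5456 0.1928 0.1239]
vial1 [0.4471 0.0634] [0.4483 0.0647] [0.4479 0.0639 0.0463]
vial2 [0.5183 0.2828] [0.519  0.2835] [0.5188 0.2832 0.0467]
large [ 0.4335 -0.2396] [0.073 0.078 0.075 0.074] [[0.464, -0.198], [0.477, -0.27], [0.401, -0.283], [0.391, -0.208]]
-79.8
near [ 0.4206 -0.1507] [0.058 0.061 0.058 0.06 ] [[0.446, -0.118], [0.456, -0.175], [0.395, -0.184], [0.386, -0.126]]
-80.1
far [ 0.5078 -0.1368] [0.059 0.059 0.059 0.059] [[0.533, -0.103], [0.541, -0.161], [0.483, -0.17], [0.475, -0.112]]
-82.1
round [ 0.5212 -0.2265] [0.067 0.044 0.068 0.042] [[0.499, -0.202], [0.542, -0.252], [0.552, -0.209], [0.492, -0.243]]
-49.6
[[ 0.959  0.284 -0.   ]
 [ 0.284 -0.959  0.001]
 [-0.    -0.001 -1.   ]]
```

```bash
cat >> h.py <<'E'
def go(*pts,yaw=8.7):
    "print tool-frame shift (mm) and turn (rad) from the present pose to each world TCP target"
    s=status.sense(); M=R.from_quat(s["eef_rot"]).as_matrix()
    y0=np.degrees(np.arctan2(M[1,0],M[0,0])); print("t",round(s["time"],2),"tcp",s["tcp_pos"].round(4),"yaw",y0.round(2),"F",s["force"].round(1),"w",round(s["width"],4),"gf",round(s["gripper_force"],1),"j",s["joint_pos"].round(2))
    for p in pts: print(p,(M.T@(np.array(p)-s["tcp_pos"])*1e3).round(1),"turn",round(np.radians(y0-yaw),3))
E
python3 -c "
from h import *
go((.46,-.30,.26),(.45,0,.26),(.39,.255,.26))"
```

```text
t 0.15 tcp [ 0.1844 -0.6228  0.2306] yaw 16.49 F [ 0.3 -0.4  0.1] w 0.0852 gf 0.0 j [ 1.22  0.63  0.04  1.52 -0.03  1.   -0.02]
(0.46, -0.3, 0.26) [ 355.9 -231.3  -29.1] turn 0.136
(0.45, 0, 0.26) [ 431.5 -521.8  -28.6] turn 0.136
(0.39, 0.255, 0.26) [ 446.3 -783.4  -28.3] turn 0.136
```

```bash
python3 -m crank '85 356 -231 -29 0.136;85 356 -231 -29 0.136;85 356 -231 -29 0.136;85 356 -231 -29 0.136;85 356 -231 -29 0.136;85 356 -231 -29 0.136;85 356 -231 -29 0.136;85 356 -231 -29 0.136;85 356 -231 -29 0.136;85 356 -231 -29 0.136;85 356 -231 -29 0.136;85 356 -231 -29 0.136' 40; python3 -c "
from h import *
go((.45,0,.26),(.39,.27,.26))"
```

```text
time: 1.65
tcp_pos: [0.4598, -0.3014, 0.2603]
eef_rot: [0.997, 0.075, -0.0, 0.0]
force: [-0.5, 0.7, -0.8]
width: 0.0849
gripper_force: 0.0
t 1.65 tcp [ 0.4598 -0.3014  0.2603] yaw 8.62 F [-0.5  0.7 -0.8] w 0.0849 gf 0.0 j [ 0.49  0.45  0.05  1.77 -0.03  0.93 -0.86]
(0.45, 0, 0.26) [  35.4 -299.5    0.3] turn -0.001
(0.39, 0.27, 0.26) [ 1.660e+01 -5.754e+02  3.000e-01] turn -0.001
```

```bash
python3 -m crank '85 35 -300 0 0;85 35 -300 0 0;85 35 -300 0 0;85 35 -300 0 0;85 35 -300 0 0;85 17 -575 0 0;85 17 -575 0 0;85 17 -575 0 0;85 17 -575 0 0;85 17 -575 0 0;85 17 -575 0 0;85 17 -575 0 0;85 17 -575 0 0;85 17 -575 0 0'
python3 - <<'E'
from h import *
go((.405,.282,.05))
d=grab("wrist"); im=d["img"].copy()
for p in [(.4053,.2816,.084),(.4319,.1705,.114),(.5456,.1928,.122),(.5188,.2832,.047)]:
    q=proj(d,[p])[0]; print(p,q.round(1)); cv2.circle(im,tuple(int(v) for v in q.round()),3,(0,255,0),1)
save("w1.png",im)
E
```

```text
time: 3.4
tcp_pos: [0.3907, 0.2692, 0.2604]
eef_rot: [0.997, 0.075, 0.0, 0.0]
force: [-0.3, -0.6, 0.5]
width: 0.0851
gripper_force: 0.0
t 3.4 tcp [0.3907 0.2692 0.2604] yaw 8.58 F [-0.3 -0.6  0.5] w 0.0851 gf 0.0 j [-0.58  0.34 -0.11  1.95  0.05  0.85 -2.14]
(0.405, 0.282, 0.05) [ 16.  -10.6 210.4] turn -0.002
(0.4053, 0.2816, 0.084) [310.9 166.1]
(0.4319, 0.1705, 0.114) [436.9 160.7]
(0.5456, 0.1928, 0.122) [447.4  14.3]
(0.5188, 0.2832, 0.047) [326.2  50.1]
```

View pics/w1.png

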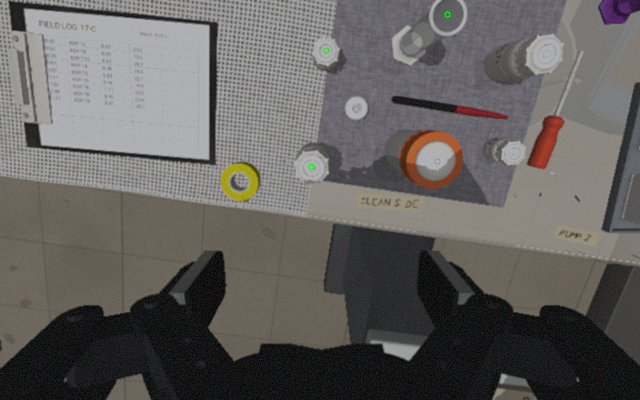

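The wrist picture shows bottle A's cap at (311,166), the jar boss at (436,157) and the cylinder rim at (447,15), all within about 2 mm of my projected estimates. Grasping bottle A.

```bash
python3 -m crank '85 16 -10 50 0;85 16 -10 100 0;85 16 -10 150 0;85 16 -10 180 0;85 16 -10 200 0;85 16 -10 210 0;85 16 -10 210 0;36 16 -10 210 0;30 16 -10 210 0;30 16 -10 210 0;30 16 -10 210 0;30 16 -10 210 0;30 16 -10 210 0;30 16 -10 210 0' 30; python3 -c "
from h import *
go((.405,.2816,.20))"
```

```text
time: 5.2
tcp_pos: [0.4049, 0.2825, 0.0511]
eef_rot: [0.997, 0.076, 0.001, -0.0]
force: [0.1, -0.9, 5.8]
width: 0.0347
gripper_force: 29.3
t 5.2 tcp [0.4049 0.2825 0.0511] yaw 8.68 F [ 0.1 -0.9  5.8] w 0.0347 gf 29.3 j [-0.63  0.71 -0.06  2.09  0.11  0.35 -2.2 ]
(0.405, 0.2816, 0.2) [ 1.000e-01  9.000e-01 -1.489e+02] turn -0.0
```

```bash
python3 -m crank '30 0 0 -10 0;30 0 0 -30 0;30 0 0 -60 0;30 0 0 -100 0;30 0 0 -150 0;30 0 0 -190 0;30 0 0 -190 0;30 0 0 -190 0'
python3 - <<'E'
from h import *
go((.45,.03,.24),(.4195,-.1507,.24),(.4195,-.1507,.058))
d=grab("scene"); save("s2.png",d["img"][60:340,150:480])
E
```

```text
time: 6.2
tcp_pos: [0.404, 0.2821, 0.2402]
eef_rot: [0.997, 0.076, -0.0, 0.0]
force: [-0.7, -1.3, -1.1]
width: 0.0346
gripper_force: 30.2
t 6.2 tcp [0.404  0.2821 0.2402] yaw 8.7 F [-0.7 -1.3 -1.1] w 0.0346 gf 30.2 j [-0.58  0.4  -0.11  1.93  0.06  0.82 -2.15]
(0.45, 0.03, 0.24) [7.400e+00 2.562e+02 2.000e-01] turn -0.0
(0.4195, -0.1507, 0.24) [-5.010e+01  4.302e+02  3.000e-01] turn -0.0
(0.4195, -0.1507, 0.058) [-50.  430.1 182.3] turn -0.0
```

View pics/s2.png

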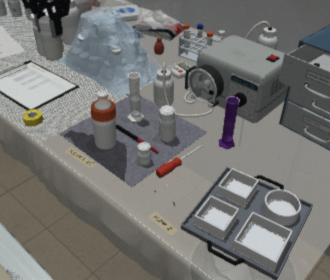

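```bash
python3 -m crank '30 0 50 0 0;30 0 100 0 0;30 -10 150 0 0;30 -20 200 0 0;30 -20 250 0 0;30 -30 300 0 0;30 -40 350 0 0;30 -50 400 0 0;30 -50 430 0 0;30 -50 430 0 0;30 -50 430 50 0;30 -50 430 100 0;30 -50 430 140 0;30 -50 430 160 0;30 -50 430 170 0;30 -50 430 176 0;30 -50 430 180 0;30 -50 430 181 0;30 -50 430 181 0'; python3 -c "
from h import *
go((.4195,-.1507,.058))"
```

```text
time: 8.62
tcp_pos: [0.4204, -0.1502, 0.0597]
eef_rot: [0.997, 0.076, 0.0, 0.0]
force: [-0.5, 0.2, -0.7]
width: 0.0347
gripper_force: 30.2
t 8.62 tcp [ 0.4204 -0.1502  0.0597] yaw 8.69 F [-0.5  0.2 -0.7] w 0.0347 gf 30.2 j [ 0.28  0.66 -0.    2.21  0.01  0.27 -1.15]
(0.4195, -0.1507, 0.058) [-1.   0.4  1.7] turn -0.0
```

```bash
python3 -m crank '45 0 0 0 0;60 0 0 0 0;60 0 0 0 0;60 0 0 0 0;60 0 0 0 0;60 0 0 -20 0;60 0 0 -60 0;60 0 0 -110 0;60 0 0 -160 0;60 0 0 -190 0;60 0 0 -190 0'
python3 - <<'E'
from h import *
go((.43,-.03,.25),(.515,.0848,.25))
d=grab("wrist"); save("w2.png",d["img"]); print(proj(d,[(.4195,-.1507,.092),(.5085,-.1371,.033)]))
E
```

```text
time: 10.0
tcp_pos: [0.4215, -0.1505, 0.2514]
eef_rot: [0.997, 0.076, 0.003, 0.001]
force: [-0.4, -0.6, -0.7]
width: 0.0599
gripper_force: 0.0
t 10.0 tcp [ 0.4215 -0.1505  0.2514] yaw 8.69 F [-0.4 -0.6 -0.7] w 0.0599 gf 0.0 j [ 0.28  0.31 -0.    2.03  0.    0.79 -1.14]
(0.43, -0.03, 0.25) [  26.7 -117.9    1.3] turn -0.0
(0.515, 0.0848, 0.25) [ 128.  -218.5    1.5] turn -0.0
[[320.64596044 188.72126818]
 [320.53207984  93.61923927]]
```

View pics/w2.png

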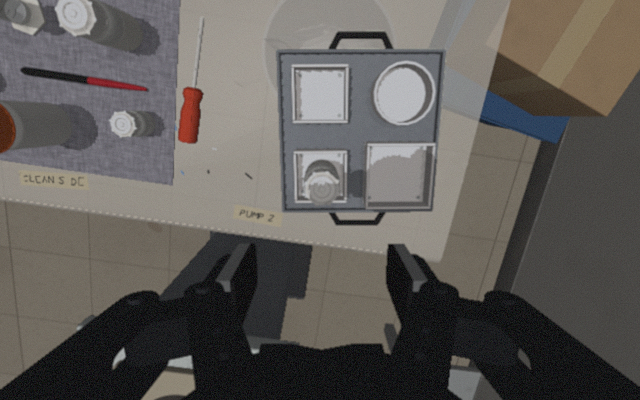

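Bottle A stands in the near small cell, its cap at (322,183) inside the white walls. Next, hover near bottle B.

```bash
python3 -m crank '85 26 -60 0 0;85 26 -118 0 0;85 60 -150 0 0;85 95 -190 0 0;85 95 -218 0 0;85 95 -218 0 0;85 95 -218 0 0;85 95 -218 0 0'
python3 - <<'E'
from h import *
d=grab("wrist"); im=d["img"]; save("w3.png",im); import pickle; pickle.dump(d,open("w3.pkl","wb"))
for p in [(.5413,.0848,.084),(.4319,.1705,.114),(.5456,.1928,.122)]: print(proj(d,[p])[0].round(1))
m=cv2.inRange(im[...],(0,0,0),(255,255,255))
h=cv2.cvtColor(im,cv2.COLOR_RGB2HSV); m=cv2.inRange(h,(4,130,80),(16,255,255))
n,l,st,c=cv2.connectedComponentsWithStats(m); print([(st[i],c[i].round(1)) for i in range(1,n) if st[i,4]>300])
go((.5413,.0848,.05))
E
```

```text
time: 11.05
tcp_pos: [0.4808, 0.0782, 0.2489]
eef_rot: [0.997, 0.075, -0.0, 0.0]
force: [-0.4, -0.2, 0.9]
width: 0.085
gripper_force: 0.0
[323.7 119.9]
[212.7 228.9]
[190.3  94.8]
[(array([364, 169,  26,  50, 494], dtype=int32), array([376.6, 195.4])), (array([ 188,  194,   58,   58, 1230], dtype=int32), array([217.7, 221.6]))]
t 11.1 tcp [0.4809 0.0784 0.2491] yaw 8.57 F [-0.1 -0.5 -0.5] w 0.0851 gf 0.0 j [-0.17  0.37 -0.07  1.94  0.03  0.83 -1.68]
(0.5413, 0.0848, 0.05) [ 60.8   2.5 199.1] turn -0.002
```

View pics/w3.png

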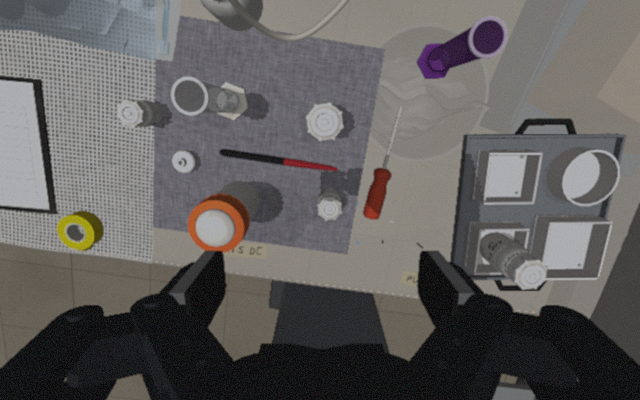

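Bottle B's cap is at (325,121), against a prediction of (324,120). The jar boss is at (216,227) and the cylinder rim at (190,96). Grasping B.

```bash
python3 -m crank '85 30 3 20 0;85 61 3 60 0;85 61 3 110 0;85 61 3 150 0;85 61 3 180 0;85 61 3 198 0;85 61 3 198 0;36 61 3 198 0;30 61 3 198 0;30 61 3 198 0;30 61 3 198 0;30 61 3 198 0;30 61 3 198 0;30 61 3 198 0' 30
python3 - <<'E'
from h import *
import pickle
go((.5413,.0848,.05))
d=pickle.load(open("w3.pkl","rb"))
print(onplane(d,[(216,227)],.114),onplane(d,[(217.7,222)],.106),onplane(d,[(190,96)],.122),onplane(d,[(325,121)],.084))
E
```

```text
time: 12.85
tcp_pos: [0.5426, 0.0859, 0.0524]
eef_rot: [0.997, 0.076, 0.001, 0.0]
force: [-0.7, -1.1, 6.3]
width: 0.0347
gripper_force: 28.1
t 12.85 tcp [0.5426 0.0859 0.0524] yaw 8.68 F [-0.7 -1.1  6.3] w 0.0347 gf 28.1 j [-0.18  0.75 -0.04  1.94  0.07  0.45 -1.69]
(0.5413, 0.0848, 0.05) [-1.5  0.9  2.4] turn -0.0
[[0.43416004 0.1676804  0.114     ]] [[0.43606716 0.1687108  0.106     ]] [[0.54465285 0.19297586 0.122     ]] [[0.54054159 0.0835037  0.084     ]]
```

```bash
python3 -m crank '30 0 0 -10 0;30 0 0 -30 0;30 0 0 -60 0;30 0 0 -100 0;30 0 0 -150 0;30 0 0 -190 0;30 0 0 -190 0;30 0 0 -190 0'; python3 -c "
from h import *
go((.5085,-.1371,.24),(.5085,-.1371,.06))"
```

```text
time: 13.85
tcp_pos: [0.541, 0.0859, 0.241]
eef_rot: [0.997, 0.076, -0.0, 0.0]
force: [0.2, -0.7, -0.9]
width: 0.0344
gripper_force: 28.3
t 13.85 tcp [0.541  0.0859 0.241 ] yaw 8.7 F [ 0.2 -0.7 -0.9] w 0.0344 gf 28.3 j [-0.17  0.47 -0.06  1.79  0.04  0.88 -1.66]
(0.5085, -0.1371, 0.24) [-65.9 215.5   1.1] turn 0.0
(0.5085, -0.1371, 0.06) [-65.7 215.5 181.1] turn 0.0
```

```bash
python3 -m crank '30 -15 50 0 0;30 -30 100 0 0;30 -45 150 0 0;30 -66 200 0 0;30 -66 215 0 0;30 -66 215 0 0;30 -66 215 50 0;30 -66 215 100 0;30 -66 215 140 0;30 -66 215 160 0;30 -66 215 170 0;30 -66 215 176 0;30 -66 215 180 0;30 -66 215 181 0;30 -66 215 181 0'; python3 -c "
from h import *
go((.5085,-.1371,.06))"
```

```text
time: 15.72
tcp_pos: [0.5094, -0.1366, 0.0608]
eef_rot: [0.997, 0.076, 0.0, 0.0]
force: [1.0, 0.9, -1.1]
width: 0.0343
gripper_force: 28.7
t 15.72 tcp [ 0.5094 -0.1366  0.0608] yaw 8.68 F [ 1.   0.9 -1.1] w 0.0343 gf 28.7 j [ 0.23  0.72 -0.03  1.99  0.05  0.43 -1.26]
(0.5085, -0.1371, 0.06) [-0.9  0.4  0.8] turn -0.0
```

```bash
python3 -m crank '45 0 0 0 0;60 0 0 0 0;60 0 0 0 0;60 0 0 0 0;60 0 0 0 0;60 0 0 -20 0;60 0 0 -60 0;60 0 0 -110 0;60 0 0 -160 0;60 0 0 -220 0;60 0 0 -220 0;60 0 0 -220 0'
python3 - <<'E'
from h import *
go((.43,-.03,.28),(.395,.168,.28))
E
```

```text
time: 17.23
tcp_pos: [0.5085, -0.1364, 0.2799]
eef_rot: [0.997, 0.076, -0.0, -0.0]
force: [-0.1, -0.0, -0.8]
width: 0.0603
gripper_force: 0.0
t 17.23 tcp [ 0.5085 -0.1364  0.2799] yaw 8.7 F [-0.1 -0.  -0.8] w 0.0603 gf 0.0 j [ 0.24  0.4  -0.04  1.8   0.02  0.95 -1.23]
(0.43, -0.03, 0.28) [ -61.5 -117.    -0. ] turn -0.0
(0.395, 0.168, 0.28) [ -66.1 -318.     0. ] turn -0.0
```

```bash
python3 -m crank '85 -30 -60 0 0;85 -60 -117 0 0;85 -62 -170 0 0;85 -62 -220 0 0;85 -65 -270 0 0;85 -65 -318 0 0;85 -65 -318 0 0;85 -65 -318 0 0'
python3 - <<'E'
from h import *
d=grab("wrist"); im=d["img"]
h=cv2.cvtColor(im,cv2.COLOR_RGB2HSV); m=cv2.inRange(h,(4,130,80),(16,255,255))
cs,hi=cv2.findContours(m,cv2.RETR_CCOMP,cv2.CHAIN_APPROX_NONE)
for c,hh in zip(cs,hi[0]):
    if len(c)>40:
        e=cv2.fitEllipse(c); print("hole" if hh[3]>=0 else "outer",e, onplane(d,[e[0]],.114 if hh[3]>=0 else .106)[0].round(4))
go((.434,.168,.072))
import pickle; pickle.dump(d,open("w4.pkl","wb"))
E
```

```text
time: 18.23
tcp_pos: [0.3959, 0.1671, 0.279]
eef_rot: [0.997, 0.076, -0.002, 0.001]
force: [-0.2, -0.8, -0.8]
width: 0.0849
gripper_force: 0.0
outer ((323.4267272949219, 145.75653076171875), (53.34729766845703, 54.379844665527344), 169.29347229003906) [0.4319 0.1702 0.106 ]
hole ((323.2900390625, 146.49571228027344), (39.7292594909668, 40.24296951293945), 3.5236401557922363) [0.432  0.1704 0.114 ]
outer ((456.2083435058594, 131.31631469726562), (15.892521858215332, 59.10497283935547), 17.158477783203125) [0.4647 0.0468 0.106 ]
t 18.27 tcp [0.3962 0.1666 0.2792] yaw 8.61 F [0.2 0.6 0.1] w 0.0849 gf 0.0 j [-0.32  0.26 -0.19  2.02  0.06  0.87 -1.96]
(0.434, 0.168, 0.072) [ 38.1   4.  207.1] turn -0.002
```

```bash
python3 -m crank '85 36 2 40 0;85 36 2 90 0;85 36 2 140 0;85 36 2 180 0;85 36 2 200 0;85 36 2 210 0;85 36 2 210 0;53 36 2 210 0;45 36 2 210 0;45 36 2 210 0;45 36 2 210 0;45 36 2 210 0;45 36 2 210 0;45 36 2 210 0' 45
python3 - <<'E'
from h import *
go((.432,.1703,.069))
E
```

```text
time: 20.02
tcp_pos: [0.4333, 0.1718, 0.0715]
eef_rot: [0.997, 0.076, 0.001, -0.0]
force: [-0.2, -0.6, 4.9]
width: 0.0528
gripper_force: 46.2
t 20.02 tcp [0.4333 0.1718 0.0715] yaw 8.7 F [-0.2 -0.6  4.9] w 0.0528 gf 46.2 j [-0.37  0.65 -0.1   2.15  0.18  0.34 -2.03]
(0.432, 0.1703, 0.069) [-1.5  1.3  2.5] turn -0.0
```

```bash
python3 -m crank '45 0 0 -10 0;45 0 0 -30 0;45 0 0 -60 0;45 0 0 -100 0;45 0 0 -150 0;45 0 0 -200 0;45 0 0 -200 0;45 0 0 -200 0'
python3 - <<'E'
from h import *
go((.4331,-.2397,.27),(.4331,-.2397,.077))
E
```

```text
time: 21.02
tcp_pos: [0.432, 0.1711, 0.2704]
eef_rot: [0.997, 0.076, -0.0, 0.0]
force: [-0.3, -0.8, -1.7]
width: 0.0534
gripper_force: 47.3
t 21.02 tcp [0.432  0.1711 0.2704] yaw 8.69 F [-0.3 -0.8 -1.7] w 0.0534 gf 47.3 j [-0.29  0.32 -0.19  1.96  0.08  0.87 -1.94]
(0.4331, -0.2397, 0.27) [-61.  406.2   0.5] turn -0.0
(0.4331, -0.2397, 0.077) [-61.  406.2 193.5] turn -0.0
```

```bash
python3 -m crank '45 0 50 0 0;45 0 100 0 0;45 -10 150 0 0;45 -20 200 0 0;45 -20 250 0 0;45 -30 300 0 0;45 -45 350 0 0;45 -61 390 0 0;45 -61 406 0 0;45 -61 406 0 0;45 -61 406 50 0;45 -61 406 100 0;45 -61 406 140 0;45 -61 406 165 0;45 -61 406 180 0;45 -61 406 186 0;45 -61 406 190 0;45 -61 406 192 0;45 -61 406 192 0'; python3 -c "
from h import *
go((.4331,-.2397,.0795))"
```

```text
time: 23.4
tcp_pos: [0.434, -0.2392, 0.0788]
eef_rot: [0.997, 0.076, 0.0, 0.0]
force: [0.3, 1.1, -0.5]
width: 0.0529
gripper_force: 47.4
t 23.4 tcp [ 0.434  -0.2392  0.0788] yaw 8.69 F [ 0.3  1.1 -0.5] w 0.0529 gf 47.4 j [ 0.47  0.66 -0.03  2.07  0.05  0.41 -1.02]
(0.4331, -0.2397, 0.0795) [-0.9  0.4 -0.7] turn -0.0
```

```bash
python3 -m crank '60 0 0 0 0;74 0 0 0 0;74 0 0 0 0;74 0 0 0 0;74 0 0 0 0;74 0 0 -20 0;74 0 0 -60 0;74 0 0 -110 0;74 0 0 -160 0;74 0 0 -220 0;74 0 0 -220 0;74 0 0 -220 0'
python3 - <<'E'
from h import *
go((.46,0,.30),(.50,.193,.30))
d=grab("wrist"); save("w5.png",d["img"])
E
```

```text
time: 24.9
tcp_pos: [0.4331, -0.2388, 0.298]
eef_rot: [0.997, 0.076, -0.0, -0.0]
force: [-0.6, 0.5, 0.4]
width: 0.0737
gripper_force: 0.0
t 24.9 tcp [ 0.4331 -0.2388  0.298 ] yaw 8.7 F [-0.6  0.5  0.4] w 0.0737 gf 0.0 j [ 0.48  0.33 -0.05  1.85  0.02  0.97 -0.99]
(0.46, 0, 0.3) [  62.7 -232.    -2. ] turn 0.0
(0.5, 0.193, 0.3) [ 131.4 -416.7   -1.9] turn 0.0
```

View pics/w5.png

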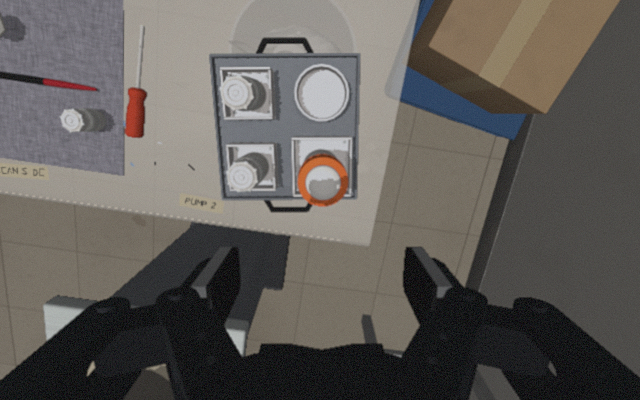

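The jar (323,180) and both bottles (240,92) and (243,173) stand in their cells, and the round cell (322,93) is free. The cylinder estimates agree at (0.545,0.193) in three views, so I'm going to grasp it.

```bash
python3 -m crank '85 20 -60 0 0;85 40 -120 0 0;85 55 -180 0 0;85 63 -232 0 0;85 85 -290 0 0;85 110 -350 0 0;85 131 -417 0 0;85 131 -417 0 0;85 131 -417 0 0;85 131 -417 0 0'
python3 - <<'E'
from h import *
go((.545,.193,.07))
d=grab("wrist"); im=d["img"].copy()
t=np.linspace(0,6.28,40)
q=proj(d,np.c_[.545+.015*np.cos(t),.193+.015*np.sin(t),.122+0*t]); cv2.polylines(im,[q.round().astype(int)],True,(0,255,0),1)
print(q.mean(0)); c=q.mean(0).astype(int); x,y=max(c[0]-80,0),max(c[1]-60,0); save("w6.png",cv2.resize(im[y:y+120,x:x+160],None,fx=4,fy=4))
E
```

```text
time: 26.2
tcp_pos: [0.4999, 0.1907, 0.2975]
eef_rot: [0.997, 0.075, -0.001, 0.001]
force: [0.1, -0.4, 0.3]
width: 0.0848
gripper_force: 0.0
t 26.2 tcp [0.4999 0.1907 0.2975] yaw 8.55 F [ 0.1 -0.4  0.3] w 0.0848 gf 0.0 j [-0.28  0.4  -0.2   1.74  0.09  1.01 -1.93]
(0.545, 0.193, 0.07) [ 45.4   4.  227.4] turn -0.003
[325.4470824  135.97128404]
```

View pics/w6.png

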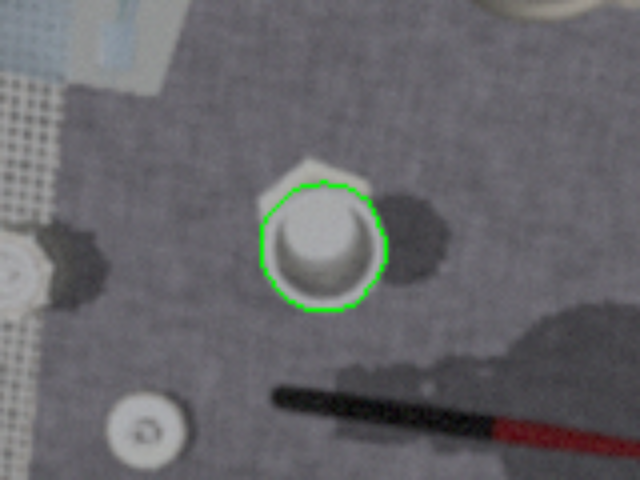

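The outline drawn from the estimate sits exactly on the cylinder's rim at crop (324,247). Grasping it, with a modest force.

```bash
python3 -m crank '85 45 4 40 0;85 45 4 90 0;85 45 4 140 0;85 45 4 180 0;85 45 4 210 0;85 45 4 226 0;85 45 4 226 0;50 45 4 226 0;29 45 4 226 0;24 45 4 226 0;24 45 4 226 0;24 45 4 226 0;24 45 4 226 0;24 45 4 226 0;24 45 4 226 0' 30
python3 - <<'E'
from h import *
go((.545,.193,.07))
E
```

```text
time: 28.12
tcp_pos: [0.5455, 0.1959, 0.0726]
eef_rot: [0.997, 0.076, 0.0, -0.0]
force: [-0.8, -0.7, 5.6]
width: 0.0289
gripper_force: 32.5
t 28.12 tcp [0.5455 0.1959 0.0726] yaw 8.69 F [-0.8 -0.7  5.6] w 0.0289 gf 32.5 j [-0.3   0.75 -0.14  1.84  0.18  0.56 -1.98]
(0.545, 0.193, 0.07) [-0.9  2.8  2.6] turn -0.0
```

```bash
python3 -m crank '24 0 0 -10 0;24 0 0 -30 0;24 0 0 -60 0;24 0 0 -100 0;24 0 0 -150 0;24 0 0 -210 0;24 0 0 -210 0;24 0 0 -210 0'
python3 - <<'E'
from h import *
go((.5221,-.2261,.28),(.5221,-.2261,.08))
E
```

```text
time: 29.12
tcp_pos: [0.5447, 0.1956, 0.2822]
eef_rot: [0.997, 0.076, -0.0, 0.0]
force: [-0.5, -0.1, -0.6]
width: 0.0291
gripper_force: 32.2
t 29.12 tcp [0.5447 0.1956 0.2822] yaw 8.7 F [-0.5 -0.1 -0.6] w 0.0291 gf 32.2 j [-0.26  0.48 -0.2   1.65  0.11  1.02 -1.91]
(0.5221, -0.2261, 0.28) [-86.1 413.4   2.3] turn -0.0
(0.5221, -0.2261, 0.08) [-86.  413.3 202.3] turn -0.0
```

```bash
python3 -m crank '24 -10 50 0 0;24 -20 100 0 0;24 -30 150 0 0;24 -40 200 0 0;24 -50 250 0 0;24 -60 300 0 0;24 -70 350 0 0;24 -86 395 0 0;24 -86 413 0 0;24 -86 413 0 0;24 -86 413 50 0;24 -86 413 100 0;24 -86 413 145 0;24 -86 413 175 0;24 -86 413 190 0;24 -86 413 196 0;24 -86 413 199 0;24 -86 413 201 0;24 -86 413 201 0'; python3 -c "
from h import *
go((.5221,-.2261,.0806))"
```

```text
time: 31.5
tcp_pos: [0.523, -0.2256, 0.0819]
eef_rot: [0.997, 0.076, 0.001, 0.0]
force: [-0.3, 0.2, -0.3]
width: 0.0289
gripper_force: 32.2
t 31.5 tcp [ 0.523  -0.2256  0.0819] yaw 8.68 F [-0.3  0.2 -0.3] w 0.0289 gf 32.2 j [ 0.42  0.72 -0.1   1.87  0.12  0.56 -1.17]
(0.5221, -0.2261, 0.0806) [-1.   0.3  1.3] turn -0.0
```

```bash
python3 -m crank '40 0 0 0 0;55 0 0 0 0;55 0 0 0 0;55 0 0 0 0;55 0 0 0 0;55 0 0 -20 0;55 0 0 -60 0;55 0 0 -110 0;55 0 0 -160 0;55 0 0 -220 0;55 -40 0 -220 0;55 -70 0 -220 0;55 -70 0 -220 0;55 -70 0 -220 0'
python3 - <<'E'
from h import *
go()
a=grab("wrist")["img"];b=grab("scene")["img"]
save("w7.png",np.hstack([cv2.resize(a[20:260,200:440],(400,400)),cv2.resize(b[120:340,240:460],(400,400))]))
E
```

```text
time: 33.25
tcp_pos: [0.4542, -0.2358, 0.3015]
eef_rot: [0.997, 0.076, 0.001, 0.0]
force: [0.5, -0.2, 0.4]
width: 0.055
gripper_force: 0.0
t 33.25 tcp [ 0.4542 -0.2358  0.3015] yaw 8.72 F [ 0.5 -0.2  0.4] w 0.055 gf 0.0 j [ 0.52  0.35 -0.13  1.8   0.05  0.99 -1.05]
```

View pics/w7.png

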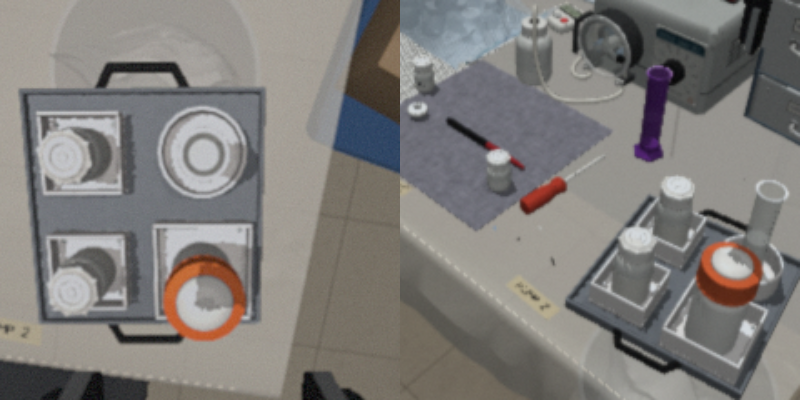

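The final views show all four items upright in their cells: the bottles in the left pair, the jar in the large cell at lower right, and the cylinder in the round cell. Both vials are still on the bench, and the gripper is clear of everything.

```bash
python3 -c "
from rig import finish_job
print(finish_job())"
```

```text
the job is handed in; nothing more can be done
None
```

The carrier is packed and the job handed in at about 33 s: both bottles, then the jar, then the cylinder stand upright and released in their cells, and the two vials were left where they stood.

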